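# Load a board into the test press and hold its lever in the green

## Task

Run a contact check on the green circuit board: pull the test press's drawer out by its knob, stand the board on its four legs in the drawer's nest, its black header strip away from the knob (towards the back of the press), let go of it and push the drawer fully home. Then press the red handle of the spring lever down until the black pointer stands in the green band, without running on into the red, and finish while still holding it there, so that the probes stay pressed on the board. Leave the loupe, the dust cap and the memory stick where they are.

Things in the scene. Friction and masses are not known exactly. Their poses are not given: they have to be found in the camera images.
- board: loose green circuit board 66 x 66 mm on four brass legs, about 90 g, starting on a blue mat 3.4 mm thick. Origin under its centre at the legs' feet, z up. The board is 2 mm thick, from 12 to 14 mm above the feet; its parts reach 24 mm. Best gripped across its two plain edges at y = -33 and +33 mm.
- header (a point): middle of the black header strip on the board, 28 mm from the board's centre along its +x; the strip runs along the edge, 50 mm long, top at 24 mm above the feet
- press: bench test press, fixed; origin on the bench under the nest's home place, +x to its back, +y to its left. Aluminium base, x -165 to +70, y -75 to +75 mm. Head with a blue bridge on two columns: x -31 to +35, y -75 to +75 mm, up to z 184 mm (ram rod in the middle 208 mm); with the lever up its lowest parts, the pin tips, are at z 72 mm.
- nest (a point): centre of the nest floor on the drawer, 40 mm above the bench, axes as the press's; moves with the drawer. The board's origin belongs here. Eight 8 mm guide pins round it, two a side, 25 mm either side of the middle, leave 1.5 mm play and reach 20 mm above the floor (top 8 mm conical); the middle of each side is free for fingers. The drawer plate beside the nest is 8 mm lower.
- drawer (a joint): drawer slide, m: 0 = fully home under the head, against its stop; 0.12 = fully out (towards the robot, the press's -x). It starts 0 to 0.05 out, moves with 2.5 N of friction and stays where it is left. From about 0.11 out a gripper can come down on the nest in front of the head.
- knob (a point): centre of the drawer's black upright knob, 24 mm thick, from 58 to 88 mm above the bench top, 95 mm in front (press -x) of the nest centre; push or pull the drawer by it
- lever (a joint): press lever, rad: 0 = up at rest, held by its return spring; grows as the handle is pressed; stop at 1.0. The pointer is in the green band from 0.76 to 0.90, in the red beyond. At value q the lever stands 0.95 - q rad above level. The pins meet the board at 0.69. The handle takes about 4 N to start, about 5 N before the pins meet the board, 9 to 10 N in the green; let go, it springs up.
- handle: red round handle of the lever, 24 mm thick, 62 mm long along the press's y; origin at its centre (it can turn about its own length). It moves on a circle of 150 mm radius about the point pivot, towards the robot and down as it is pressed: 260 mm above the bench top at rest, 155 mm in the middle of the green band.
- pivot (a point): point on the lever's axis (which runs along the press's y), level with the handle's middle: 133 mm to the right (press -y) of the press's centre, 138 mm above the bench top
- probe_plate: white plate with four brass pressure pins, sprung under the ram; it goes down 26 mm per rad of the lever, and its pins land on the board's four corners over the legs, then the springs give (4 N at first touch, 4 N more per mm). Origin on the bench under its centre when the lever is up.
- loupe: black eye loupe, 37 mm wide, 34 mm high, loose bystander on the mat
- dust_cap: small light connector dust cap, 12 x 31 x 16 mm, loose bystander on the mat
- usb: blue memory stick, 18 x 61 x 9 mm, loose bystander on the bench in front of the lever
Mind the look-alikes: they are no part of the job. Of the things that look like the board, the larger one is meant.

How it is judged:
By the outcome, as a careful person would: the job done as asked, in the order asked, and still so for the second after the job is handed in, while the arm keeps its last pose, push and grip.
It also fails if it takes over 72 s, if anything falls off the work surface, if the arm or the gripper's body presses on something with over 40 N, if the wrist force passes 120 N, or if a joint passes its speed limit or range.

## Robot

A 6-joint arm with a two-finger parallel gripper is mounted at the origin on a cart in front of the work surface, level with it; the furniture and walls round the work are solid. World frame = base frame: x ahead of the robot, y to its left, z up, the work surface at z = 0. Lengths are in mm, angles in rad, forces in N, time in s.
With the tool pointing down it reaches from about 300 to 750 mm from the base axis. Payload 8.5 kg.
Tool frame: the origin (TCP) lies at the very end of the fingers, on their centre line; the grasp point (between the pads) lies 19 mm behind it (env.pinch_z is the distance from the TCP to the grasp point, in mm); z points along the fingers, y is the line along which they close (so a half turn about z gives the same grasp; the last joint's range is limited). The gripper opens to 85 mm and grips with 20 to 120 N. Pads are 22 mm wide; open, the fingers measure 114 mm over their backs; the gripper's body (76 mm by 85 mm) begins 54 mm behind the grasp point. The pads swing forward as they close: fully open they stand 13 mm farther back than shut.
Start: joints at [-0.215, 0.381, 1.297, -0, 1.464, -0.215], TCP at [549.982, 0.002, 231.322] pointing down, gripper open.
Joint ranges: [-3.11, 3.11], [-0.89, 2.33], [0.22, 2.48], [-1.42, 4.56], [0.17, 2.85], [-2.88, 2.88]. Speed limits (rad/s): [2.39, 2.39, 3.14, 3.14, 3.14, 3.14].

## Interface

Orientations are given as a unit quaternion [w, x, y, z].
In Python, from bench import env gives the robot as it stands. The module is installed in compiled form; this text tells all that it offers.
- The arm moves only by the tool move_arm, never from a script. Its argument "deltas" is a list of rows, each a list of 3 entries, a list of its own where there are three numbers: the shift along the tool's x, y, z in cm, then the turn, a rotation vector about the tool's x, y, z in rad, then the opening, from 0 (shut) to 1 (fully open). In form: [[[x, y, z], [rx, ry, rz], gripper], ...]. A call has 1 to 8 rows; each row shifts and turns the commanded pose from where the row before left it, along the tool's axes as they then stand; what a row does not reach is not made up. A row lasts 1/10 s, in which the tool goes at most 50 mm and 8.59 degrees, less where a joint would pass 70% of its speed; a pose out of reach is approached as far as the arm can. A call with a gripper value outside its range is refused whole. The fingers move at their own pace and stop on an object; the grip force is fixed at half the most. Time passes only in rows, so rows that do not move let the fingers close. It gives the time, the measured TCP pose, the force, the opening and the grip force at its end, in the units of the state.
- env.read_state(): the state, without advancing time (a new reading comes with each control period).
- env.capture(name): name is "scene" or "side" or "wrist"; returns the picture (480x640x3 uint8, blue, green, red); there is no depth.
- env.calibration(name): a dict with "K" (3x3 intrinsics, pixels), "view" (4x4, takes a point from world to camera coordinates); the wrist camera has in their place "T_tool_cam" (4x4, takes a point from camera to tool coordinates, whose origin is the TCP and whose axes are the flange's). Camera axes: x right, y down, z forward; pixel columns grow to the right and rows downward; lengths in mm; the calibration is good to about 2 mm. A picture is of the moment at which its call begins: read the wrist's pose just before it. calibration takes no time and is no camera call.
- env.finish_job(): hands the job in; it is judged then, once.
The state is a dict: "time": time; "q": joint angles; "qvel": joint speeds; "joint_efforts": joint torques, N m; "ee_pos": TCP position; "tool_rot": TCP orientation; "contact_force": force on the tool from outside, world axes, zero at the start; "ft_torque": the same for the moment, N m; "width": opening from 0.0 (shut) to 1.0 (fully open); "grip_force": force on a finger pad.
Only numpy, scipy, OpenCV 4.12 (cv2) and the standard library are available. Lean on these libraries where they do the work, as an engineer would, in place of code of your own. Each camera call takes 0.05 s, during which the arm holds its last target. There are 200 camera calls.

## Working session

There is one attempt and no reset: what is moved stays moved. The work goes in short steps, Python scripts to look and compute and a tool call to move; the robot and the scene stay as the last step left them, time stands still between calls to the robot, and variables do not carry over. Pictures are saved under pics/ and viewed, at most 10 in all, crops included, and the job is handed in when it is done.

Besides the shell and the picture viewer there is one more tool, called after ">>>" as a command line: name --argument value ..., lists and objects as JSON in quotes. move_arm: Moves the arm, as the interface text tells. Its arguments: {"type":"object","properties":{"deltas":{"type":"array","items":{"type":"array"}}},"required":["deltas"]}

```bash
mkdir -p pics; ls; python3 - <<'E'
from bench import env
import cv2
s=env.read_state(); print({k:(v if not hasattr(v,'round') else v) for k,v in s.items()})
for n in("scene","side","wrist"):
    cv2.imwrite(f"pics/{n}0.png",env.capture(n)); c=env.calibration(n); print(n,{k:(v.tolist() if hasattr(v,'tolist') else v) for k,v in c.items()})
E
```

```text
pics
{'time': 0.0, 'q': array([-2.15272498e-01,  3.81210517e-01,  1.29828227e+00, -1.08903476e-05,
        1.46363728e+00, -2.15289715e-01]), 'qvel': array([ 3.66398087e-04, -8.42834409e-05,  2.42035739e-04, -8.24160072e-04,
        3.06021134e-04,  1.76746669e-03]), 'joint_efforts': array([-1.00240642e-03, -4.48466885e+01, -2.31285810e+01, -2.87182611e-04,
        4.73836102e-03,  1.77242771e-05]), 'ee_pos': array([5.49689577e+02, 7.78139274e-02, 2.30696744e+02]), 'tool_rot': array([-6.44205804e-04,  7.07100070e-01,  7.07113074e-01, -4.19452621e-04]), 'contact_force': array([-0.16713194,  0.19534402, -0.19369941]), 'ft_torque': array([ 0.01928445, -0.02147497, -0.01652734]), 'grip_force': 0.0, 'width': 1.004307938906556}
scene {'K': [[565.7140850765314, 0.0, 320.4013111172059], [0.0, 565.7140850765314, 238.80207176559415], [0.0, 0.0, 1.0]], 'view': [[0.7993698957165238, -0.6005959023126339, -0.017097717608698722, -323.42177819663607], [-0.46061993359325004, -0.5942992363825096, -0.659270577541358, 506.87504236348815], [0.38579404686788976, 0.5348766023677226, -0.75171136325112, 837.
[... 177 characters left out ...]
17612624194213, -0.4320182576764722, -0.013669331875292942, 598.2282404500381], [-0.25250104328061057, 0.5521914385688788, -0.7945614125499897, 153.27536902820094], [0.35081312509929663, -0.7130531818913771, -0.6070299095206493, 1092.086785571238], [0.0, 0.0, 0.0, 1.0]]}
wrist {'K': [[334.24159591252703, 0.0, 317.08014241339606], [0.0, 334.24159591252703, 237.33459774918146], [0.0, 0.0, 1.0]], 'T_tool_cam': [[-0.0003325765389936939, -0.9657833344938545, -0.25935003413683344, 66.15779534154343], [0.9999992525402277, -1.6053736634851757e-05, -0.0012225633983934153, 0.7074408411354982], [0.001176567818386246, -0.25935024687901975, 0.9657826179487593, -142.19457784135076], [0.0, 0.0, 0.0, 1.0]]}
```

View pics/scene0.png

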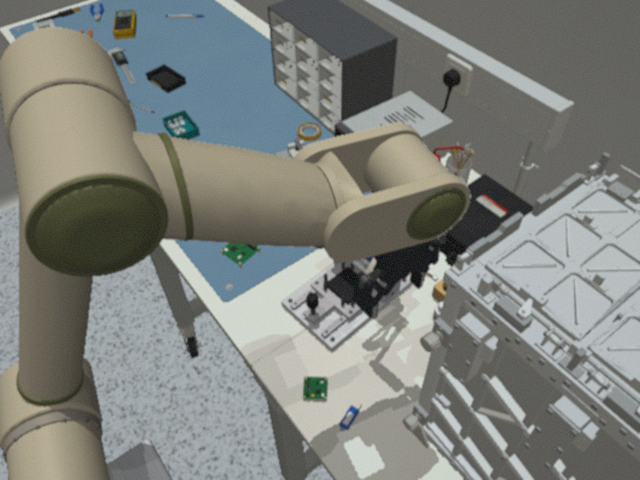

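View pics/side0.png

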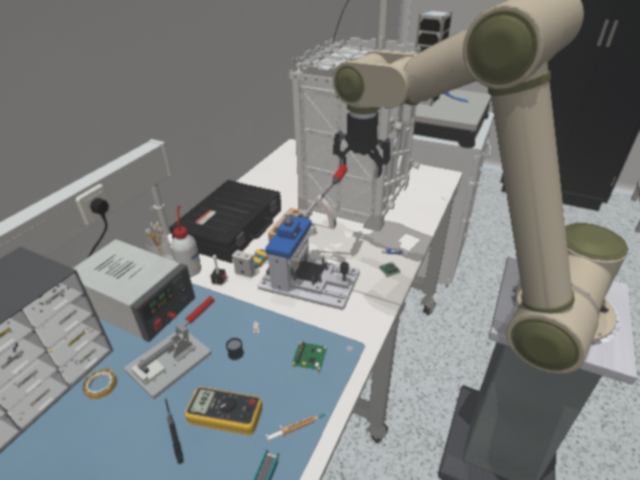

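The side view shows the green board on the mat at about (310,356) and a smaller green board on the bare bench at (390,269). It also shows the press around (300,270), its knob at (345,268) and the red handle at (341,173). In the scene view the boards are at (240,250) and (316,388).

```bash
cat > h.py <<'E'
import numpy as np, cv2
from bench import env
from scipy.spatial.transform import Rotation as R
def cam(n,s=None):
    c=env.calibration(n)
    if n=="wrist":
        s=s or env.read_state(); w,x,y,z=s['tool_rot']
        T=np.eye(4); T[:3,:3]=R.from_quat([x,y,z,w]).as_matrix(); T[:3,3]=s['ee_pos']
        return c['K'],np.linalg.inv(T@c['T_tool_cam'])
    return c['K'],c['view']
def ray(C,uv):
    K,V=C; Rm=V[:3,:3]; o=-Rm.T@V[:3,3]
    d=Rm.T@np.linalg.solve(K,[uv[0],uv[1],1]); return o,d/np.linalg.norm(d)
def onz(C,uv,z):
    o,d=ray(C,uv); return o+d*(z-o[2])/d[2]
def proj(C,p):
    K,V=C; q=K@(V[:3,:3]@np.asarray(p,float)+V[:3,3]); return q[:2]/q[2]
def tri(a,ua,b,ub):
    o1,d1=ray(a,ua);o2,d2=ray(b,ub)
    t=np.linalg.lstsq(np.c_[d1,-d2],o2-o1,rcond=None)[0]
    p,q=o1+d1*t[0],o2+d2*t[1]; return (p+q)/2,np.linalg.norm(p-q)
def snap(n,name):
    s=env.read_state(); im=env.capture(n); cv2.imwrite(f"pics/{name}.png",im); return im,cam(n,s)
E
python3 - <<'E'
from h import *
S=cam("side");C=cam("scene")
for n,u,z in[("board",(310,356),17),("small",(390,269),12),("knobtop",(345,264),88),("loupe",(235,341),37),("cap",(256,327),15),("usb",(393,251),5)]: print(n,onz(S,u,z).round())
print(onz(C,(240,250),17).round(),onz(C,(316,388),12).round(), onz(C,(312,298),88).round())
im=cv2.imread("pics/side0.png"); hs=cv2.cvtColor(im,cv2.COLOR_BGR2HSV)
a=cv2.resize(im[150:310,240:420],None,fx=3,fy=3,interpolation=3); b=cv2.imread("pics/wrist0.png")
cv2.imwrite("pics/v1.png",np.hstack([cv2.resize(a[:,:],(405,360)),cv2.resize(im[300:400,200:350],(390,260),interpolation=3)[:260].__class__ and np.vstack([cv2.resize(im[310:410,210:360],(390,260),interpolation=3),np.zeros((100,390,3),np.uint8)])]))
E
```

```text
board [491. 415.  17.]
small [428.  62.  12.]
knobtop [512. 177.  88.]
loupe [651. 462.  37.]
cap [643. 392.  15.]
usb [447. -25.   5.]
[494. 410.  17.] [433.  50.  12.] [514. 170.  88.]
```

View pics/wrist0.png

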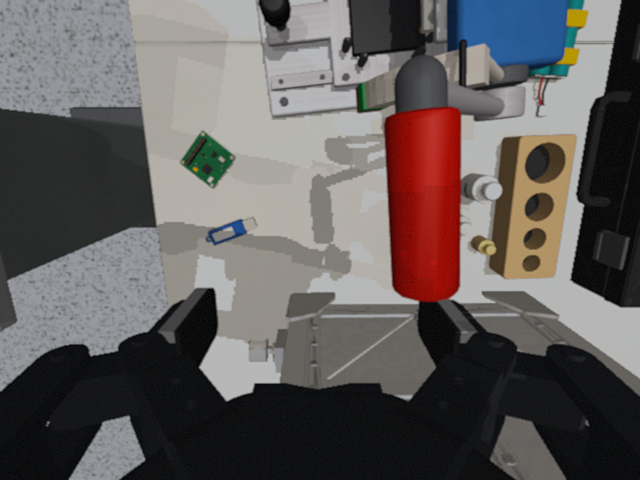

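View pics/v1.png

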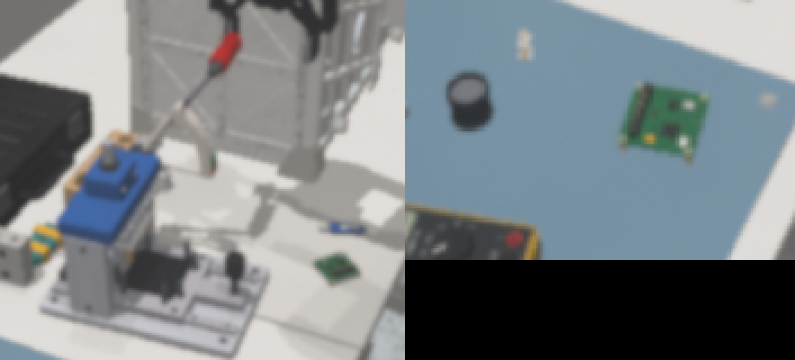

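There are two candidates for the board. The one on the mat at side (310,356) / scene (240,250) is the larger, about 66 mm, and stands on brass legs. The one on the bench at side (390,269) / wrist (207,160) is smaller. The mat one is meant, and the enlarged crop confirms it, with its header on the far (+x) side. Next I move up and left for an overview.

>>> move_arm --deltas '[[[0, 0, -4], [0, 0, 0], 1], [[0, 0, -4], [0, 0, 0], 1], [[0, 0, -4], [0, 0, 0], 1], [[2, 0, -3], [0, 0, 0], 1], [[4, 0, 0], [0, 0, 0], 1], [[4, 0, 0], [0, 0, 0], 1], [[4, 0, 0], [0, 0, 0], 1], [[4, 0, 0], [0, 0, 0], 1]]'

```text
time: 0.95
ee_pos: [549.7, 181.6, 381.1]
tool_rot: [-0.0, 0.707, 0.707, -0.0]
contact_force: [0.5, -0.3, 0.1]
width: 0.998
grip_force: 0.0
```

>>> move_arm --deltas '[[[4, 0, 0], [0, 0, 0], 1], [[4, 0, 0], [0, 0, 0], 1], [[3, -2, 0], [0, 0, 0], 1], [[2, -2, 0], [0, 0, 0], 1], [[0, 0, 0], [0, 0, 0], 1], [[0, 0, 0], [0, 0, 0], 1]]'

```text
time: 1.55
ee_pos: [509.9, 310.1, 381.2]
tool_rot: [0.0, 0.707, 0.707, -0.0]
contact_force: [0.7, -0.3, -0.1]
width: 1.0
grip_force: 0.0
```

```bash
python3 - <<'E'
from h import *
im,W=snap("wrist","w1"); print(env.read_state()['ee_pos'])
np.save("w1.npy",np.array([W[1]]))
E
```

```text
[510.31238096 309.57477474 381.10689914]
```

View pics/w1.png

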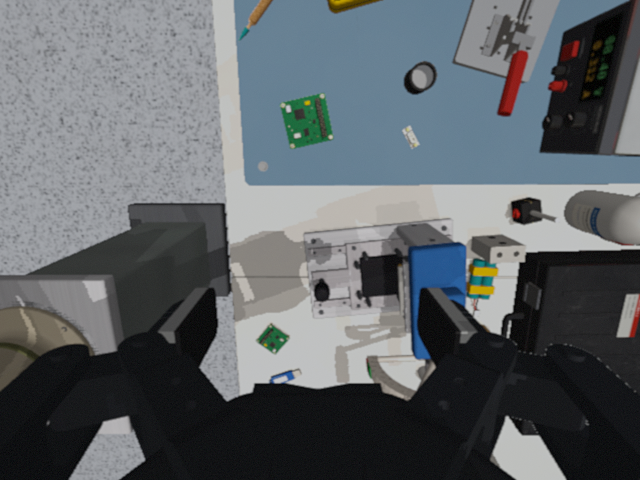

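The overview shows the board at (306,121) with its header to the right at (322,116). The knob is at (322,289), and the press base corners are at about (305,235), (452,219) and (314,318). The loupe is at (421,77), the cap at (411,137) and the red stick (not part of the job) at (513,83).

```bash
python3 - <<'E'
from h import *
im=cv2.imread("pics/w1.png"); W=(env.calibration("wrist")['K'],np.load("w1.npy")[0])
hs=cv2.cvtColor(im,cv2.COLOR_BGR2HSV)
m=cv2.inRange(hs,(45,90,40),(85,255,220)); m[200:]=0; m[:,:260]=0;m[:,350:]=0
m=cv2.morphologyEx(m,cv2.MORPH_CLOSE,np.ones((9,9)))
c=max(cv2.findContours(m,0,2)[0],key=cv2.contourArea)
P=np.array([onz(W,p[0],17.4)[:2] for p in c],np.float32)
r=cv2.minAreaRect(P); print("board",r); print("header",onz(W,(322,116),27.4))
# header: dark pixels in board hull
hull=np.zeros_like(m); cv2.drawContours(hull,[cv2.convexHull(c)],-1,255,-1)
# base corners: refine by eye
g=cv2.cvtColor(im,cv2.COLOR_BGR2GRAY)
for h in(0,10,20,30):
    a,b,d=[onz(W,u,h)[:2] for u in((305,235),(452,219),(314,318))]
    print(h,a.round(),b.round(),d.round(),np.linalg.norm(a-b).round(1),np.linalg.norm(a-d).round(1),np.degrees(np.arctan2(*(b-a)[::-1])).round(2),np.degrees(np.arctan2(*(a-d)[::-1])).round(2)-90)
print("knob",onz(W,(322,285),88))
for u in((410,250),(465,243),(413,357)): print(onz(W,u,184).round(1))
W0=env.calibration("wrist")
# handle from wrist0/side
hs=cv2.cvtColor(cv2.imread("pics/side0.png"),cv2.COLOR_BGR2HSV); r=cv2.inRange(hs,(0,150,80),(8,255,255))|cv2.inRange(hs,(172,150,80),(180,255,255)); r[200:]=0
print("red side",np.argwhere(r).mean(0)[::-1], r.sum()/255)
u=np.argwhere(r).mean(0)[::-1]
hs=cv2.cvtColor(cv2.imread("pics/wrist0.png"),cv2.COLOR_BGR2HSV); r=cv2.inRange(hs,(0,150,80),(8,255,255))|cv2.inRange(hs,(172,150,80),(180,255,255));r[:, :370]=0;r[:,480:]=0
q=np.argwhere(r).mean(0)[::-1]
s=dict(ee_pos=np.array([549.98,0,231.3]),tool_rot=[0,.70711,.70711,0]); A=cam("wrist",s)
print(u,q,tri(A,q,cam("side"),u),onz(A,q,260),onz(A,(423,112),272)-onz(A,(426,298),272))
big=np.hstack([cv2.resize(im[80:160,260:360],(400,320),interpolation=3),cv2.resize(im[205:330,290:470],(400,320),interpolation=3)]); cv2.imwrite("pics/v2.png",big)
E
```

```text
board ((494.861572265625, 412.6214294433594), (64.48788452148438, 64.90519714355469), 12.485840797424316)
header [516.76002558 418.87222941  27.4       ]
0 [490. 239.] [725. 266.] [505.  91.] 236.5 149.4 6.46 5.480000000000004
10 [491. 242.] [721. 268.] [505.  96.] 232.0 146.6 6.46 5.480000000000004
20 [491. 245.] [717. 270.] [505. 102.] 227.5 143.7 6.46 5.480000000000004
30 [492. 247.] [713. 272.] [505. 107.] 223.0 140.9 6.46 5.480000000000004
knob [516.96184602 190.02678434  88.        ]
[608.8 271.2 184. ]
[666.3 279.  184. ]
[621.8 141.  184. ]
red side [340.68918919 171.05405405] 74.0
[340.68918919 171.05405405] [425.23420074 201.1236834 ] (array([583.37759794,  49.37458678, 267.76440181]), np.float64(3.1210513680502516)) [587.48404709  48.48477869 260.        ] [-5.72099276 57.81039079  0.        ]
```

View pics/v2.png

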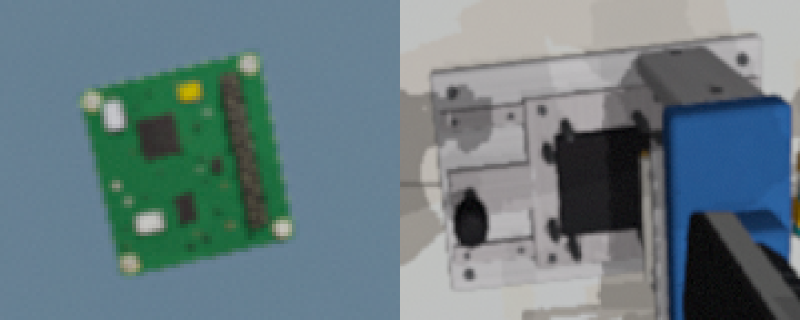

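>>> move_arm --deltas '[[[-3.5, 0, 0], [0, 0, 0], 1], [[-3.5, 0, 0], [0, 0, 0], 1], [[-3.5, 0, 0], [0, 0, 0], 1], [[-3.2, 0, 0], [0, 0, 0], 1], [[0, 0, 0], [0, 0, -0.14], 1], [[0, 0, 0], [0, 0, -0.14], 1], [[0, 0, 0], [0, 0, -0.14], 1], [[0, 0, 0], [0, 0, -0.14], 1]]'

```text
time: 2.4
ee_pos: [510.6, 171.6, 381.1]
tool_rot: [-0.0, 0.483, 0.876, -0.0]
contact_force: [-0.1, 0.7, 0.1]
width: 1.0
grip_force: 0.0
```

>>> move_arm --deltas '[[[0, 0, 3], [0, 0, -0.14], 1], [[0, 0, 3], [0, 0, -0.14], 1], [[0, 0, 3], [0, 0, -0.14], 1], [[0, 0, 3], [0, 0, -0.14], 1], [[0, 0, 2], [0, 0, -0.14], 1], [[0, 0, 0], [0, 0, -0.14], 1], [[0, 0, 0], [0, 0, -0.14], 1], [[0, 0, 0], [0, 0, -0.14], 1]]'

```text
time: 3.2
ee_pos: [510.5, 171.7, 240.9]
tool_rot: [-0.0, -0.056, 0.998, -0.0]
contact_force: [-0.5, 0.7, 1.4]
width: 0.998
grip_force: 0.0
```

>>> move_arm --deltas '[[[0, 0, 0], [0, 0, 0], 1], [[0, 0, 0], [0, 0, 0], 1]]'

```text
time: 3.4
ee_pos: [510.3, 172.2, 241.2]
tool_rot: [-0.0, -0.052, 0.999, -0.0]
contact_force: [0.1, 0.2, 0.8]
width: 1.001
grip_force: 0.0
```

```bash
python3 - <<'E'
from h import *
im,W=snap("wrist","w2"); s=env.read_state(); print(s['ee_pos'],s['tool_rot'],s['q'])
np.save("w2.npy",np.array([W[1]]))
E
```

```text
[510.24124848 172.41398978 241.211095  ] [-1.00288191e-04 -5.24056549e-02  9.98625874e-01 -3.08748199e-05] [ 1.05952521e-01  3.53621155e-01  1.31053870e+00 -5.11527302e-05
  1.47763639e+00 -1.56969839e+00]
```

View pics/w2.png

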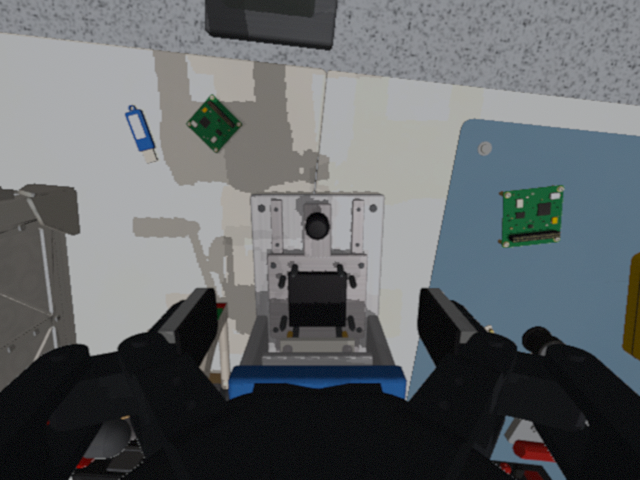

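The press is square in the image, so its yaw equals the tool's (about 6°). The knob top is at about (317,227), the nest's black floor spans (289-346, 271-326) and the base front edge is at v=194, from u=251 to 384.

```bash
python3 - <<'E'
from h import *
im=cv2.imread("pics/w2.png"); W=(env.calibration("wrist")['K'],np.load("w2.npy")[0])
g=cv2.cvtColor(im,cv2.COLOR_BGR2GRAY); m=(g<45).astype(np.uint8)
n,l,st,ce=cv2.connectedComponentsWithStats(m[200:260,290:345]); i=1+np.argmax(st[1:,4]); print("knob px",ce[i]+[290,200],st[i])
# yaw from base front edge & left/right edges
for a,b,h in(((251,194),(384,194),0),((250,200),(243,372),0)): 
    A,B=onz(W,a,h),onz(W,b,h); print(A.round(1),B.round(1),np.linalg.norm(A-B).round(1),np.degrees(np.arctan2(*(A-B)[:2][::-1])).round(2))
for v in(222,225,228,231): print("knob",v,onz(W,(317,v),88).round(1))
print("nestfloor",[onz(W,u,40).round(1) for u in((289,271),(346,271),(317,271))])
print(cv2.Canny(g,60,150)[185:205,317].nonzero()[0]+185)
g2=cv2.Canny(g,60,150)
L=cv2.HoughLinesP(g2[185:420,235:400],1,np.pi/360,30,minLineLength=40,maxLineGap=5)
for x1,y1,x2,y2 in L[:,0]: 
    A,B=onz(W,(x1+235,y1+185),20),onz(W,(x2+235,y2+185),20); print((x1+235,y1+185,x2+235,y2+185),np.degrees(np.arctan2(*(B-A)[:2][::-1])).round(1))
E
```

```text
knob px [316.63692946 225.39211618] [ 15  12  24  27 482]
[504.5  96.1   0. ] [488.7 247.9   0. ] 152.6 -84.06
[511.6  95.3   0. ] [742.6  98.    0. ] 231.1 -179.33
knob 222 [510.2 172.8  88. ]
knob 225 [512.9 173.1  88. ]
knob 228 [515.7 173.3  88. ]
knob 231 [518.5 173.6  88. ]
nestfloor [array([578.3, 149.1,  40. ]), array([571.8, 211.1,  40. ]), array([575.1, 179.6,  40. ])]
[191 195 200]
(np.int32(236), np.int32(365), np.int32(371), np.int32(365)) 95.9
(np.int32(262), np.int32(356), np.int32(372), np.int32(356)) 95.9
(np.int32(250), np.int32(195), np.int32(299), np.int32(195)) 95.9
(np.int32(281), np.int32(340), np.int32(354), np.int32(340)) 95.9
(np.int32(321), np.int32(195), np.int32(385), np.int32(196)) 95.0
(np.int32(376), np.int32(315), np.int32(379), np.int32(267)) -174.7
(np.int32(248), np.int32(192), np.int32(253), np.int32(274)) 6.4
(np.int32(294), np.int32(352), np.int32(340), np.int32(352)) 95.9
(np.int32(239), np.int32(364), np.int32(257), np.int32(315)) 165.2
(np.int32(382), np.int32(257), np.int32(384), np.int32(213)) -173.6
(np.int32(377), np.int32(316), np.int32(395), np.int32(365)) 26.7
```

>>> move_arm --deltas '[[[-0.6, 0, 3], [0, 0, 0], 1], [[0, 0, 4], [0, 0, 0], 1], [[0, 0, 4], [0, 0, 0], 1], [[0, 0, 4], [0, 0, 0], 1], [[0, 0, 2.5], [0, 0, 0], 1], [[0, 0, 0.8], [0, 0, 0], 1], [[0, 0, 0], [0, 0, 0], 1], [[0, 0, 0], [0, 0, 0], 1]]'

```text
time: 4.25
ee_pos: [516.8, 173.7, 59.6]
tool_rot: [0.001, -0.054, 0.999, 0.0]
contact_force: [0.5, 0.6, 0.1]
width: 0.998
grip_force: 0.0
```

>>> move_arm --deltas '[[[0, 0, 0], [0, 0, 0], 0], [[0, 0, 0], [0, 0, 0], 0], [[0, 0, 0], [0, 0, 0], 0], [[0, 0, 0], [0, 0, 0], 0], [[0, 0, 0], [0, 0, 0], 0], [[0, 0, 0], [0, 0, 0], 0]]'

```text
time: 4.85
ee_pos: [516.4, 172.7, 59.0]
tool_rot: [0.001, -0.055, 0.999, -0.001]
contact_force: [-0.9, -5.5, 5.0]
width: 0.251
grip_force: 58.9
```

>>> move_arm --deltas '[[[1, 0, 0], [0, 0, 0], 0], [[1.5, 0, 0], [0, 0, 0], 0], [[1.5, 0, 0], [0, 0, 0], 0], [[1.5, 0, 0], [0, 0, 0], 0], [[1, 0, 0], [0, 0, 0], 0], [[0, 0, 0], [0, 0, 0], 0]]'

```text
time: 5.45
ee_pos: [450.7, 165.8, 58.9]
tool_rot: [0.0, -0.055, 0.998, -0.001]
contact_force: [-1.0, -5.1, 6.0]
width: 0.257
grip_force: 60.2
```

>>> move_arm --deltas '[[[0.3, 0, 0], [0, 0, 0], 0], [[0.2, 0, 0], [0, 0, 0], 0], [[0, 0, 0], [0, 0, 0], 0]]'

```text
time: 5.75
ee_pos: [447.2, 165.5, 58.9]
tool_rot: [0.001, -0.055, 0.999, -0.001]
contact_force: [0.7, -4.2, 4.5]
width: 0.252
grip_force: 60.0
```

>>> move_arm --deltas '[[[0.3, 0, 0], [0, 0, 0], 0], [[0.2, 0, 0], [0, 0, 0], 0], [[0, 0, 0], [0, 0, 0], 0]]'

```text
time: 6.05
ee_pos: [444.9, 165.2, 59.0]
tool_rot: [0.004, -0.054, 0.999, -0.0]
contact_force: [12.0, -2.9, -5.9]
width: 0.254
grip_force: 59.7
```

>>> move_arm --deltas '[[[-0.3, 0, 0], [0, 0, 0], 0], [[0, 0, 0], [0, 0, 0], 1], [[0, 0, 0], [0, 0, 0], 1], [[0, 0, 0], [0, 0, 0], 1], [[0, 0, -4], [0, 0, 0], 1], [[0, 0, -4.5], [0, 0, 0], 1], [[0, 0, -4.5], [0, 0, 0], 1], [[0, 0, -4], [0, 0, 0], 1]]'

```text
time: 6.85
ee_pos: [444.0, 166.0, 230.6]
tool_rot: [0.0, -0.055, 0.999, 0.0]
contact_force: [0.2, 0.6, -1.0]
width: 1.001
grip_force: 0.0
```

>>> move_arm --deltas '[[[0, 0, -1.2], [0, 0, 0], 1], [[0, 0, 0], [0, 0, 0], 1], [[0, 0, 0], [0, 0, 0], 1]]'

```text
time: 7.15
ee_pos: [443.8, 165.8, 239.4]
tool_rot: [-0.001, -0.055, 0.999, -0.0]
contact_force: [-0.5, -0.1, -0.3]
width: 1.0
grip_force: 0.0
```

```bash
python3 - <<'E'
from h import *
im,W=snap("wrist","w3"); s=env.read_state(); print(s['ee_pos'],s['tool_rot'],s['q'])
np.save("w3.npy",np.array([W[1]]))
cv2.imwrite("pics/v3.png",cv2.resize(im[190:370,220:420],(800,720)[:1]+(600,) if 0 else (660,594),interpolation=3))
E
```

```text
[443.75265753 165.80709887 238.97913291] [-1.29144654e-03 -5.46247728e-02  9.98506117e-01 -2.37792426e-05] [ 1.06880950e-01  2.41599218e-01  1.48178170e+00  8.83386941e-05
  1.42079359e+00 -1.57323273e+00]
```

View pics/v3.png

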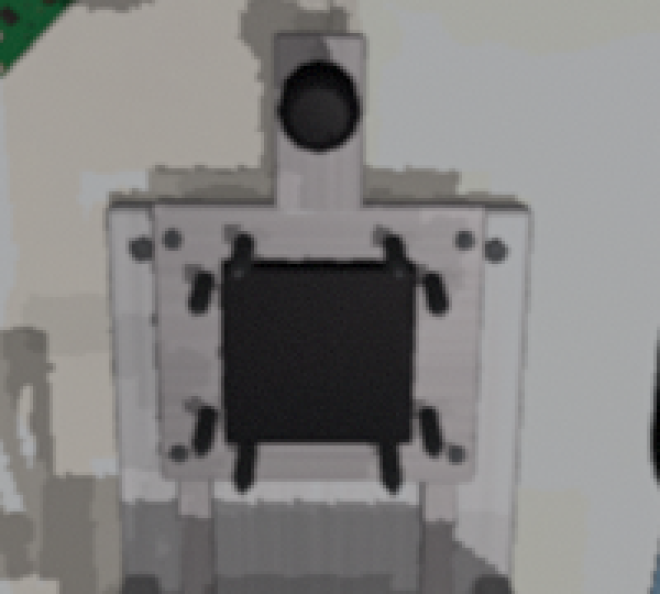

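The drawer is fully out. In the crop (scale 3.3, offset 220,190), the nest's black floor spans (222-414, 268-443). The side pin tips are at about (196,308), (440,308), (202,452) and (434,452), the back tips at (243,487) and (392,487), and the knob top at (319,112).

```bash
python3 - <<'E'
from h import *
W=(env.calibration("wrist")['K'],np.load("w3.npy")[0])
f=lambda u,z:onz(W,(u[0]/3.3+220,u[1]/3.3+190),z)[:2]
y=np.radians(6.1);E=np.array([[np.cos(y),np.sin(y)],[-np.sin(y),np.cos(y)]])
ti=[f(u,60) for u in((196,308),(440,308),(202,452),(434,452))]; print("sidepins",np.mean(ti,0), [ (E@(t-np.mean(ti,0))).round(1) for t in ti])
fl=[f(u,40) for u in((222,268),(414,268),(227,443),(411,443))]; print("floor",np.mean(fl,0),[ (E@(t-np.mean(fl,0))).round(1) for t in fl])
b=[f(u,60) for u in((243,487),(392,487))]; print("backpins",np.mean(b,0),b)
k=f((319,116),88); print("knob",k,k+95*E[0])
for n,s in(("base",((120,560),(513,560),(120,260),(526,260))),):
  for z in (12,): print([f(u,z).round(1) for u in s])
print("plate edges yaw",[np.degrees(np.arctan2(*(f(b,32)-f(a,32))[::-1])) for a,b in(((153,208),(484,208)),((165,480),(470,480)),((153,215),(167,470)),((484,215),(470,470)))])
E
```

```text
sidepins [538.69073075 176.13698371] [array([-25.1, -38.3]), array([-25.2,  38.2]), array([ 25.2, -37.7]), array([25.1, 37.8])]
floor [539.81697376 176.41095732] [array([-32. , -31.9]), array([-32.1,  31.4]), array([ 32.1, -31.5]), array([32. , 31.9])]
backpins [576.43196881 180.07804674] [array([579.0747515, 155.7799539]), array([573.78918613, 204.37613957])]
knob [446.01155568 166.34508364] [540.47366038 176.44017042]
[array([645.4, 111.2]), array([629.1, 261.3]), array([523.1, 103.5]), array([507.5, 247.1])]
plate edges yaw [np.float64(96.22557466228294), np.float64(96.20786541727831), np.float64(7.000835283720871), np.float64(5.438905727823971)]
```

>>> move_arm --deltas '[[[-1, 4, 0], [0, 0, 0], 1], [[-1.5, 4, 0], [0, 0, 0], 1], [[-1.5, 4, 0], [0, 0, 0], 1], [[-1.5, 4, 0], [0, 0, 0], 1], [[-1.3, 4, 0], [0, 0, 0], 1], [[-1, 4, 0], [0, 0, 0], 1], [[0, 0, 3], [0, 0, -0.11], 1], [[0, 0, 4], [0, 0, 0], 1]]'

```text
time: 8.0
ee_pos: [495.7, 414.2, 168.7]
tool_rot: [0.001, -0.112, 0.994, 0.0]
contact_force: [-0.1, -0.0, -0.6]
width: 1.0
grip_force: 0.0
```

>>> move_arm --deltas '[[[0, 0, 2], [0, 0, 0], 1], [[0, 0, 0], [0, 0, 0], 1], [[0, 0, 0], [0, 0, 0], 1]]'

```text
time: 8.3
ee_pos: [495.8, 412.9, 150.1]
tool_rot: [-0.0, -0.109, 0.994, -0.0]
contact_force: [0.1, -0.4, 1.0]
width: 0.998
grip_force: 0.0
```

```bash
python3 - <<'E'
from h import *
im,W=snap("wrist","w4"); s=env.read_state(); print(s['ee_pos'],s['tool_rot'],s['q'])
hs=cv2.cvtColor(im,cv2.COLOR_BGR2HSV)
m=cv2.inRange(hs,(45,90,40),(85,255,220)); m[400:]=0
m=cv2.morphologyEx(m,cv2.MORPH_CLOSE,np.ones((15,15)))
c=max(cv2.findContours(m,0,2)[0],key=cv2.contourArea); print(cv2.boundingRect(c))
P=np.array([onz(W,p[0],17.4)[:2] for p in c],np.float32)
r=cv2.minAreaRect(P); print("board",r)
w,x,y,z=s['tool_rot']; M=R.from_quat([x,y,z,w]).as_matrix()
print("in tool",M.T@(np.r_[r[0],17.4]-s['ee_pos']))
x,y,w,h=cv2.boundingRect(c); cv2.imwrite("pics/v4.png",im[max(0,y-60):y+h+60,max(0,x-120):x+w+120])
E
```

```text
[496.16010638 413.07858426 151.13869532] [ 5.48460341e-04 -1.09356566e-01  9.94002406e-01  2.38832943e-04] [ 5.11252795e-01  6.08176364e-01  1.13685936e+00  1.09602533e-05
  1.39536057e+00 -1.27869690e+00]
(278, 188, 78, 76)
board ((495.17767333984375, 412.65850830078125), (64.93450927734375, 64.60636901855469), 12.4533052444458)
in tool [  1.20306673  -0.24390268 133.73732989]
```

View pics/v4.png

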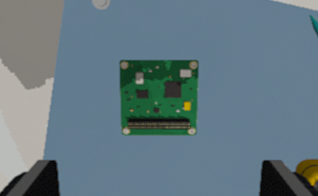

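The board is centred between the fingers with its header (bottom in the view) on the far side. Now I descend and grip.

>>> move_arm --deltas '[[[0.1, 0, 3], [0, 0, 0], 1], [[0, 0, 4], [0, 0, 0], 1], [[0, 0, 4], [0, 0, 0], 1], [[0, 0, 2.5], [0, 0, 0], 1], [[0, 0, 1.0], [0, 0, 0], 1], [[0, 0, 0.4], [0, 0, 0], 1], [[0, 0, 0], [0, 0, 0], 1], [[0, 0, 0], [0, 0, 0], 1]]'

```text
time: 9.15
ee_pos: [495.6, 413.2, 3.1]
tool_rot: [0.001, -0.109, 0.994, 0.001]
contact_force: [0.1, 0.7, -0.7]
width: 1.002
grip_force: 0.0
```

>>> move_arm --deltas '[[[0, 0, 0], [0, 0, 0], 0.7], [[0, 0, 0], [0, 0, 0], 0.7], [[0, 0, 0], [0, 0, 0], 0.7], [[0, 0, 0], [0, 0, 0], 0.7], [[0, 0, 0], [0, 0, 0], 0.7]]'

```text
time: 9.65
ee_pos: [495.3, 413.0, 3.3]
tool_rot: [0.001, -0.109, 0.994, 0.0]
contact_force: [-2.5, -1.6, 9.0]
width: 0.737
grip_force: 62.9
```

>>> move_arm --deltas '[[[0, 0, -2], [0, 0, 0], 0.7], [[0, 0, -4], [0, 0, 0], 0.7], [[0, 0, -5], [0, 0, 0], 0.7], [[0, 0, -4], [0, 0, 0], 0.7], [[0, -2, 0], [0, 0, 0], 0.7], [[0.2, -4, 0], [0, 0, 0], 0.7], [[0.2, -4, 0], [0, 0, 0], 0.7], [[0.2, -4, 0], [0, 0, 0], 0.7]]'

```text
time: 10.45
ee_pos: [519.3, 273.4, 151.8]
tool_rot: [0.0, -0.11, 0.994, 0.0]
contact_force: [0.4, -0.7, -1.0]
width: 0.735
grip_force: 65.7
```

>>> move_arm --deltas '[[[0.2, -4, 0], [0, 0, 0], 0.7], [[0.1, -4, 0], [0, 0, 0], 0.7], [[0, -2.2, 0], [0, 0, 0], 0.7], [[0, 0, 0], [0, 0, 0.055], 0.7], [[0, 0, 0], [0, 0, 0.055], 0.7], [[0, 0, 0], [0, 0, 0], 0.7], [[0, 0, 0], [0, 0, 0], 0.7]]'

```text
time: 11.15
ee_pos: [538.6, 174.6, 151.5]
tool_rot: [0.0, -0.055, 0.998, 0.0]
contact_force: [0.4, -0.3, -1.0]
width: 0.735
grip_force: 65.7
```

```bash
python3 - <<'E'
from h import *
im,W=snap("wrist","w5"); s=env.read_state(); print(s['ee_pos'],s['tool_rot'],s['width'],s['grip_force'])
np.save("w5.npy",np.array([W[1]]))
a=cv2.resize(im[150:330,200:440],(480,360),interpolation=3)
b=env.capture("side"); cv2.imwrite("pics/side5.png",b)
cv2.imwrite("pics/v5.png",np.hstack([a,cv2.resize(b[200:320,260:380],(300,300))[:].copy() if 0 else cv2.resize(b[190:310,250:356],(318,360),interpolation=3)]))
E
```

```text
[538.54143177 174.64472034 151.50468573] [ 1.10165813e-04 -5.53686381e-02  9.98465974e-01 -6.38027347e-07] 0.7278425719094493 65.73758840560913
```

View pics/v5.png

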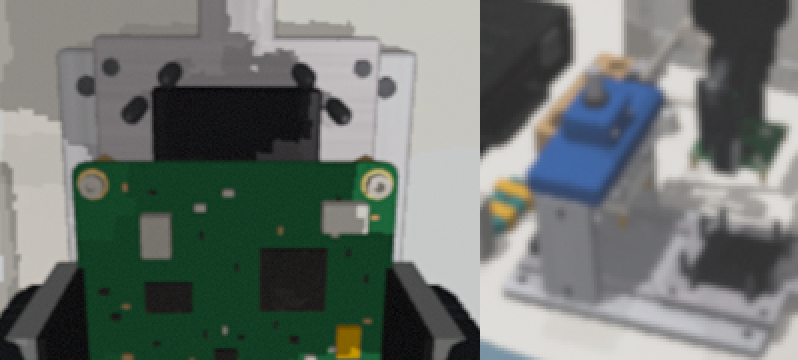

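The board is held level in the gripper. Its front corner screws are at crop (93,184) and (377,184), and its front edge is at crop v≈163. The nest is visible right behind it.

```bash
python3 - <<'E'
from h import *
im=cv2.imread("pics/w5.png");W=(env.calibration("wrist")['K'],np.load("w5.npy")[0])
y=np.radians(6.2);E=np.array([[np.cos(y),np.sin(y)],[-np.sin(y),np.cos(y)]]); t=np.array([538.54,174.64])
f=lambda u,z:E@(onz(W,(u[0]/2+200,u[1]/2+150),z)[:2]-t)
print("in press axes from TCP")
for z in(163.6,165.6): print("edge",f((160,162),z),f((235,162),z),f((310,162),z),"screws",f((93,184),z),f((377,184),z))
hs=cv2.cvtColor(im,cv2.COLOR_BGR2HSV); m=cv2.inRange(hs,(45,90,30),(85,255,255))
for u in(270,300,330,360): print(u,np.nonzero(m[:,u])[0][:3])
n=np.array([539.2,176.2]); print("nest floor front edge expected px", proj(W,np.r_[n+E.T@[-32,0],40]), (np.array(proj(W,np.r_[n+E.T@[-32,0],40]))-[200,150])*2, "seen (235,88)")
print("pins tip seen (27,..)", [ (proj(W,np.r_[n+E.T@[a,b],60])-[200,150])*2 for a,b in((-38,-25),(-38,25),(-25,-38),(-25,38))])
E
```

```text
in press axes from TCP
edge [-32.64780203 -14.54509119] [-32.67821018   0.49312899] [-32.70862532  15.53480913] screws [-28.03584495 -28.21698676] [-28.15001071  29.23966777]
edge [-33.14506864 -14.31965693] [-33.17500942   0.48742308] [-33.20495708  15.29790986] screws [-28.60399819 -27.78141297] [-28.7164092   28.79212232]
270 [231 232 233]
300 [230 231 232]
330 [230 231 232]
360 [231 232 233]
nest floor front edge expected px [318.43447988 193.6769506 ] [236.86895976  87.35390121] seen (235,88)
pins tip seen (27,..) [array([165.45269985,  77.63621329]), array([308.93913799,  77.94585952]), array([129.5606692 , 114.46613112]), array([344.54757045, 114.91168555])]
```

>>> move_arm --deltas '[[[-0.05, 0.05, 3], [0, 0, 0], 0.7], [[0, 0, 3], [0, 0, 0], 0.7], [[0, 0, 2], [0, 0, 0], 0.7], [[0, 0, 1], [0, 0, 0], 0.7], [[0, 0, 0.7], [0, 0, 0], 0.7], [[0, 0, 0], [0, 0, 0], 0.7]]'

```text
time: 11.85
ee_pos: [539.1, 175.1, 54.2]
tool_rot: [-0.0, -0.055, 0.998, -0.0]
contact_force: [-0.3, 0.3, -0.7]
width: 0.731
grip_force: 65.7
```

>>> move_arm --deltas '[[[0, 0, 0.4], [0, 0, 0], 0.7], [[0, 0, 0.4], [0, 0, 0], 0.7], [[0, 0, 0], [0, 0, 0], 0.7]]'

```text
time: 12.15
ee_pos: [539.0, 175.0, 46.2]
tool_rot: [-0.0, -0.055, 0.999, -0.0]
contact_force: [0.6, 0.9, -0.9]
width: 0.737
grip_force: 65.7
```

>>> move_arm --deltas '[[[0, 0, 0.2], [0, 0, 0], 0.7], [[0, 0, 0.2], [0, 0, 0], 0.7], [[0, 0, 0], [0, 0, 0], 0.7]]'

```text
time: 12.45
ee_pos: [538.9, 175.0, 42.1]
tool_rot: [-0.0, -0.055, 0.999, -0.0]
contact_force: [0.3, 0.3, -0.3]
width: 0.734
grip_force: 65.7
```

>>> move_arm --deltas '[[[0, 0, 0.15], [0, 0, 0], 0.7], [[0, 0, 0.1], [0, 0, 0], 0.7], [[0, 0, 0], [0, 0, 0], 0.7]]'

```text
time: 12.75
ee_pos: [539.1, 175.0, 40.0]
tool_rot: [0.0, -0.055, 0.999, -0.0]
contact_force: [-1.1, -0.5, 1.8]
width: 0.734
grip_force: 65.9
```

>>> move_arm --deltas '[[[0, 0, 0], [0, 0, 0], 0.8], [[0, 0, 0], [0, 0, 0], 0.9], [[0, 0, 0], [0, 0, 0], 1], [[0, 0, 0], [0, 0, 0], 1], [[0, 0, -3], [0, 0, 0], 1], [[0, 0, -4], [0, 0, 0], 1], [[0, 0, -4], [0, 0, 0], 1], [[0, 0, 0], [0, 0, 0], 1]]'

```text
time: 13.55
ee_pos: [541.3, 175.4, 155.1]
tool_rot: [0.005, -0.055, 0.998, 0.0]
contact_force: [0.9, -0.0, 0.0]
width: 1.001
grip_force: 0.0
```

```bash
python3 - <<'E'
from h import *
im,W=snap("wrist","w6"); s=env.read_state(); print(s['ee_pos'],s['contact_force'])
hs=cv2.cvtColor(im,cv2.COLOR_BGR2HSV)
m=cv2.inRange(hs,(45,90,30),(85,255,255)); m=cv2.morphologyEx(m,cv2.MORPH_CLOSE,np.ones((9,9)))
for c in cv2.findContours(m,0,2)[0]:
    if cv2.contourArea(c)>800:
        print(cv2.boundingRect(c),cv2.contourArea(c))
        for z in(52,54,58):
            r=cv2.minAreaRect(np.array([onz(W,p[0],z)[:2] for p in c],np.float32)); print(z,r)
np.save("w6.npy",np.array([W[1]]))
E
```

```text
[540.07565071 175.18066211 152.20692287] [ 0.85264962  0.10369625 -0.99362327]
(272, 188, 91, 86) 7111.5
52 ((538.9217529296875, 175.65133666992188), (66.38967895507812, 66.66708374023438), 6.243198394775391)
54 ((538.4008178710938, 175.59291076660156), (65.84689331054688, 66.1220474243164), 6.24302864074707)
58 ((537.3590087890625, 175.47596740722656), (64.76129913330078, 65.03192901611328), 6.242837905883789)
(144, 34, 72, 78) 3029.0
52 ((439.1568298339844, 71.41755676269531), (36.29926300048828, 35.97381591796875), 50.686283111572266)
54 ((439.4516296386719, 72.21122741699219), (36.002479553222656, 35.679725646972656), 50.68632888793945)
58 ((440.04119873046875, 73.79861450195312), (35.408935546875, 35.091495513916016), 50.686317443847656)
```

```bash
python3 - <<'E'
from h import *
im,W=snap("wrist","w7"); s=env.read_state(); print(s['ee_pos'])
hs=cv2.cvtColor(im,cv2.COLOR_BGR2HSV)
m=cv2.inRange(hs,(45,90,40),(85,255,220)); m[:150]=0;m[400:]=0
m=cv2.morphologyEx(m,cv2.MORPH_CLOSE,np.ones((15,15)))
c=max(cv2.findContours(m,0,2)[0],key=cv2.contourArea); print(cv2.boundingRect(c))
for z in(54,57,60): print(z,cv2.minAreaRect(np.array([onz(W,p[0],z)[:2] for p in c],np.float32)))
b=cv2.boxPoints(cv2.minAreaRect(c)); print(b.round(1).tolist())
# front/back widths for tilt
for v in(195,205,255,265):
    n=np.nonzero(m[v])[0]; print(v,n.min(),n.max())
E
```

```text
[539.13249027 175.08249413 150.29597323]
(272, 191, 91, 87)
54 ((538.984375, 175.7894744873047), (66.13460540771484, 66.69003295898438), 5.482275485992432)
57 ((538.1809692382812, 175.6967315673828), (65.30811309814453, 65.85657501220703), 5.482287406921387)
60 ((537.3775024414062, 175.60397338867188), (64.48152923583984, 65.02313232421875), 5.482297897338867)
[[272.0, 191.0], [362.0, 191.0], [362.0, 277.0], [272.0, 277.0]]
195 273 361
205 273 361
255 274 360
265 275 360
```

The board is seated: 66 mm square at z 54, yaw 6°, no tilt. Next I grip the knob and push the drawer home.

>>> move_arm --deltas '[[[3, 0, 0], [0, 0, 0], 1], [[3.5, 0, 0], [0, 0, 0], 1], [[2.9, 0, 0], [0, 0, 0], 1], [[0, 0, 3], [0, 0, 0], 1], [[0, 0, 3], [0, 0, 0], 1], [[0, 0, 2.3], [0, 0, 0], 1], [[0, 0, 0.7], [0, 0, 0], 1], [[0, 0, 0], [0, 0, 0], 1]]'

```text
time: 14.45
ee_pos: [444.9, 164.7, 58.7]
tool_rot: [-0.002, -0.055, 0.999, -0.0]
contact_force: [0.5, -0.6, 0.7]
width: 1.004
grip_force: 0.0
```

>>> move_arm --deltas '[[[0, 0, 0], [0, 0, 0], 0.2], [[0, 0, 0], [0, 0, 0], 0], [[0, 0, 0], [0, 0, 0], 0], [[0, 0, 0], [0, 0, 0], 0], [[0, 0, 0], [0, 0, 0], 0], [[0, 0, 0], [0, 0, 0], 0]]'

```text
time: 15.05
ee_pos: [445.8, 165.3, 60.5]
tool_rot: [0.001, -0.054, 0.999, 0.0]
contact_force: [-0.6, 3.0, 5.9]
width: 0.257
grip_force: 58.8
```

Push gently, 12 cm, easing in near the stop.

>>> move_arm --deltas '[[[-0.7, 0, 0], [0, 0, 0], 0], [[-1.4, 0, 0], [0, 0, 0], 0], [[-1.7, 0, 0], [0, 0, 0], 0], [[-1.7, 0, 0], [0, 0, 0], 0], [[-1.7, 0, 0], [0, 0, 0], 0], [[-1.7, 0, 0], [0, 0, 0], 0], [[-1.4, 0, 0], [0, 0, 0], 0], [[-0.8, 0, 0], [0, 0, 0], 0]]'

```text
time: 15.85
ee_pos: [556.8, 176.9, 60.5]
tool_rot: [0.0, -0.055, 0.999, -0.0]
contact_force: [-2.6, -0.9, 7.1]
width: 0.249
grip_force: 59.2
```

>>> move_arm --deltas '[[[-0.5, 0, 0], [0, 0, 0], 0], [[-0.2, 0, 0], [0, 0, 0], 0], [[-0.1, 0, 0], [0, 0, 0], 0], [[0, 0, 0], [0, 0, 0], 0]]'

```text
time: 16.25
ee_pos: [564.1, 177.7, 60.5]
tool_rot: [0.0, -0.055, 0.999, -0.0]
contact_force: [-1.0, -0.9, 4.2]
width: 0.257
grip_force: 59.0
```

>>> move_arm --deltas '[[[-0.2, 0, 0], [0, 0, 0], 0], [[-0.2, 0, 0], [0, 0, 0], 0], [[0, 0, 0], [0, 0, 0], 0]]'

```text
time: 16.55
ee_pos: [564.5, 177.8, 60.5]
tool_rot: [-0.004, -0.055, 0.998, -0.001]
contact_force: [-17.0, -3.8, 16.3]
width: 0.254
grip_force: 60.2
```

>>> move_arm --deltas '[[[0.3, 0, 0], [0, 0, 0], 0], [[0, 0, 0], [0, 0, 0], 1], [[0, 0, 0], [0, 0, 0], 1], [[0, 0, 0], [0, 0, 0], 1], [[0, 0, -2], [0, 0, 0], 1], [[0, 0, -4], [0, 0, 0], 1], [[0, 0, -5], [0, 0, 0], 1], [[0, 0, -5], [0, 0, 0], 1]]'

```text
time: 17.35
ee_pos: [564.6, 177.8, 221.4]
tool_rot: [-0.0, -0.055, 0.999, -0.0]
contact_force: [0.9, -0.1, 0.1]
width: 1.003
grip_force: 0.0
```

```bash
python3 - <<'E'
from h import *
im,W=snap("wrist","w8"); s=env.read_state(); print(s['ee_pos'])
g=cv2.cvtColor(im,cv2.COLOR_BGR2GRAY); m=(g<45).astype(np.uint8); m[300:]=0;m[:120]=0;m[:,:260]=0;m[:,380:]=0
n,l,st,ce=cv2.connectedComponentsWithStats(m)
for i in range(1,n):
    if st[i,4]>100: print(st[i],ce[i],onz(W,ce[i],88))
E
```

```text
[567.29275832 178.26613299 230.62325551]
[304 209  26  29 511] [316.38943249 223.53424658] [561.4131093  177.51607258  88.        ]
[ 285  265   63   29 1084] [315.35793358 280.65498155] [612.92208747 182.20082016  88.        ]
```

>>> move_arm --deltas '[[[0, 0, -5], [0, 0, 0], 1], [[0, 0, -5], [0, 0, 0], 1], [[0, -2, -2], [0, 0, 0], 1], [[-0.2, -4, 0], [0, 0, 0], 1], [[-0.3, -4, 0], [0, 0, 0], 1], [[-0.3, -3.2, 0], [0, 0, 0], 1], [[0, 0, 0], [0, 0, 0.14], 1], [[0, 0, 0], [0, 0, 0.14], 1]]'

```text
time: 18.2
ee_pos: [587.6, 46.4, 339.2]
tool_rot: [-0.0, 0.089, 0.996, 0.0]
contact_force: [-0.2, -0.0, 0.1]
width: 0.993
grip_force: 0.0
```

>>> move_arm --deltas '[[[0, 0, 0], [0, 0, 0.14], 1], [[0, 0, 0], [0, 0, 0.14], 1], [[0, 0, 0], [0, 0, 0.14], 1], [[0, 0, 0], [0, 0, 0.14], 1], [[0, 0, 0], [0, 0, 0.14], 1], [[0, 0, 0], [0, 0, 0.14], 1], [[0, 0, 0], [0, 0, 0.14], 1], [[0, 0, 0], [0, 0, 0.14], 1]]'

```text
time: 19.0
ee_pos: [587.4, 47.5, 339.4]
tool_rot: [-0.0, 0.604, 0.797, -0.0]
contact_force: [0.0, 0.9, 0.5]
width: 1.0
grip_force: 0.0
```

>>> move_arm --deltas '[[[0, 0, 0], [0, 0, 0.14], 1], [[0, 0, 0], [0, 0, 0.03], 1], [[0, 0, 0], [0, 0, 0], 1], [[0, 0, 0], [0, 0, 0], 1]]'

```text
time: 19.4
ee_pos: [587.3, 47.5, 339.5]
tool_rot: [-0.0, 0.667, 0.745, -0.0]
contact_force: [-0.5, -0.2, 0.5]
width: 1.002
grip_force: 0.0
```

```bash
python3 - <<'E'
from h import *
im,W=snap("wrist","w9"); s=env.read_state(); print(s['ee_pos'],s['tool_rot'],s['q'])
hs=cv2.cvtColor(im,cv2.COLOR_BGR2HSV); r=cv2.inRange(hs,(0,150,60),(8,255,255))|cv2.inRange(hs,(172,150,60),(180,255,255))
for c in cv2.findContours(r,0,2)[0]:
    if cv2.contourArea(c)>300:
        q=cv2.minAreaRect(c); print(q,onz(W,q[0],268))
        x,y,w,h=cv2.boundingRect(c); print((x,y,w,h),onz(W,(x+w/2,y+h/2),265))
b=env.capture("side"); hs=cv2.cvtColor(b,cv2.COLOR_BGR2HSV); r=cv2.inRange(hs,(0,150,60),(8,255,255))|cv2.inRange(hs,(172,150,60),(180,255,255)); r[220:]=0
print("side red",np.argwhere(r).mean(0)[::-1],cv2.countNonZero(r))
E
```

```text
[587.31035673  47.52586051 339.6599943 ] [-5.03875450e-05  6.66796015e-01  7.45240278e-01 -3.00921872e-05] [-1.20017069e-01  4.07275503e-01  9.49400422e-01  8.58342960e-06
  1.78503381e+00 -2.31009152e-01]
((315.0, 247.5), (32.0, 89.0), 0.0) [586.23347269  49.12145735 268.        ]
(299, 203, 33, 90) [586.68501574  47.90704685 265.        ]
side red [339.98113208 172.11320755] 53
```

>>> move_arm --deltas '[[[0, 0, 3], [0, 0, 0], 1], [[0, 0, 3], [0, 0, 0], 1], [[0, 0, 2.5], [0, 0, 0], 1], [[0, 0, 1.4], [0, 0, 0], 1], [[0, 0, 0], [0, 0, 0], 1], [[0, 0, 0], [0, 0, 0], 1]]'

```text
time: 20.1
ee_pos: [587.5, 47.5, 241.5]
tool_rot: [0.0, 0.667, 0.745, 0.0]
contact_force: [0.8, -0.1, -0.3]
width: 0.998
grip_force: 0.0
```

>>> move_arm --deltas '[[[0, 0, 0], [0, 0, 0], 0.2], [[0, 0, 0], [0, 0, 0], 0], [[0, 0, 0], [0, 0, 0], 0], [[0, 0, 0], [0, 0, 0], 0], [[0, 0, 0], [0, 0, 0], 0], [[0, 0, 0], [0, 0, 0], 0]]'

```text
time: 20.7
ee_pos: [585.9, 47.4, 241.1]
tool_rot: [-0.001, 0.667, 0.745, -0.001]
contact_force: [-8.0, -1.7, 3.8]
width: 0.26
grip_force: 58.7
```

>>> move_arm --deltas '[[[0, -1.3, 0.93], [0, 0, 0], 0], [[0, -1.08, 1.04], [0, 0, 0], 0], [[0, -0.97, 1.15], [0, 0, 0], 0], [[0, -0.85, 1.24], [0, 0, 0], 0], [[0, -0.72, 1.32], [0, 0, 0], 0], [[0, 0, 0], [0, 0, 0], 0]]'

```text
time: 21.3
ee_pos: [538.0, 42.4, 183.7]
tool_rot: [-0.0, 0.667, 0.745, 0.0]
contact_force: [0.7, 2.3, 4.7]
width: 0.261
grip_force: 59.6
```

>>> move_arm --deltas '[[[0, -0.58, 1.38], [0, 0, 0], 0], [[0, -0.44, 1.43], [0, 0, 0], 0], [[0, -0.17, 0.73], [0, 0, 0], 0], [[0, -0.13, 0.74], [0, 0, 0], 0], [[0, 0, 0], [0, 0, 0], 0], [[0, 0, 0], [0, 0, 0], 0]]'

```text
time: 21.9
ee_pos: [525.3, 41.0, 142.4]
tool_rot: [-0.0, 0.667, 0.745, 0.0]
contact_force: [-5.5, 2.1, 9.0]
width: 0.264
grip_force: 60.1
```

>>> move_arm --deltas '[[[0, 0, 0.45], [0, 0, 0], 0], [[0, 0, 0], [0, 0, 0], 0], [[0, 0, 0], [0, 0, 0], 0], [[0, 0, 0], [0, 0, 0], 0], [[0, 0, 0], [0, 0, 0], 0]]'

```text
time: 22.4
ee_pos: [524.7, 40.9, 137.9]
tool_rot: [-0.001, 0.667, 0.745, -0.0]
contact_force: [-6.8, 0.8, 10.5]
width: 0.265
grip_force: 60.4
```

```bash
python3 - <<'E'
from h import *
im,W=snap("wrist","w10"); s=env.read_state(); print(s['ee_pos'],s['contact_force'],s['width'])
hs=cv2.cvtColor(im,cv2.COLOR_BGR2HSV)
for n,r in(("red",cv2.inRange(hs,(0,150,60),(8,255,255))|cv2.inRange(hs,(172,150,60),(180,255,255))),("green",cv2.inRange(hs,(45,90,40),(85,255,255)))):
    for c in cv2.findContours(r,0,2)[0]:
        if cv2.contourArea(c)>15: print(n,cv2.boundingRect(c),cv2.contourArea(c))
b,S=snap("side","side10"); hs=cv2.cvtColor(b,cv2.COLOR_BGR2HSV); r=cv2.inRange(hs,(0,130,60),(8,255,255))|cv2.inRange(hs,(172,130,60),(180,255,255)); r[:160]=0;r[300:]=0;r[:,:280]=0
print("side red",np.argwhere(r).mean(0)[::-1],cv2.countNonZero(r)); ey=np.array([-.108,.994])
for z in (149,156,163): print(z,proj(S,[525,42,z]))
E
```

```text
[524.71232753  40.93977023 137.90033291] [-6.66880795  1.87640975  9.89675116] 0.2605420609814364
red (288, 242, 60, 147) 7609.0
red (446, 170, 6, 35) 39.5
green (457, 171, 23, 44) 654.5
green (174, 168, 66, 66) 2054.0
green (500, 0, 30, 95) 1370.0
side red [360.93877551 211.95918367] 49
149 [361.12906987 214.57667312]
156 [361.23996425 212.33682672]
163 [361.35168001 210.08039006]
```

```bash
python3 -c "
from bench import env
print(env.finish_job())"
```

```text
the job is handed in; nothing more can be done
None
```

The board is standing in the nest with its header to the back, the drawer is fully home, and I handed the job in with the gripper holding the lever at about 0.82 rad (green band 0.76 to 0.90). That value comes from the handle's height and a push of about 10 N, since I had no pictures left to look at the pointer itself.

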